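Uncouple the drawbar from the tow ball and hold it up

TASK

Uncouple the small blue trailer drawbar from the tow ball on its service stand: first slide the yellow keeper carriage by its black fin all the way back, away from the coupler, to its end stop and leave it there, then pull the red latch knob fully out sideways against its spring and, keeping it out, lift the drawbar by that same knob until it is raised about 18 degrees or more (the coupler some 7 cm or more above its seat). Finish while still gripping the knob and holding the drawbar up, still and clear of the ball, and do not disturb the loose things lying around the stand.

Things in the scene. Friction and masses are not known exactly. Their poses are not given: they have to be found in the camera images.
- stand: Fixed service stand: dark steel base plate 450 x 120 x 12 mm, from x = -170 to +280, y = -60 to +60 mm of its origin, which lies on the worktop right under the tow ball. Axes: +x along the closed drawbar from the ball to its hinge, z up; the latch knob is on the -y side, the keeper carriage on the -x side.
- ball_top (a point): Top of the fixed steel tow ball, 97 mm above the worktop. The ball has 44 mm diameter, with a flat underside at z = 62 mm on a 14 mm neck. The drawbar's hinge pin is parallel to the stand's y, through stand x = +225, z = 85 mm.
- drawbar: Blue drawbar, 30 mm square tube with a grey coupler housing 84 x 68 mm over the ball (top at z = 109 mm when down). Origin at stand x = 0, z = 85 mm, over the ball; axes as the stand's when down. Swings up about its hinge, up to 0.7 rad. About 0.5 kg, hardly any friction: it falls when let go (2 to 5 N upward at the knob holds it). It cannot rise while keeper lip or latch holds it.
- coupler_top (a point): Middle of the coupler housing's top face, straight above the ball; z = 109 mm with the drawbar down, about 179 mm when it is raised 18 degrees.
- keeper (a joint): Travel (m) of the yellow keeper carriage along the stand's -x (away from the ball). Starts at 0 to 0.014 with its lip over the front of the coupler housing; clear of it beyond 0.030; 0.065 = end stop. About 2 N friction; stays where left.
- keeper_fin (a point): Grip point on the keeper's black upright fin, which is 14 mm thick (stand x), 30 mm wide (stand y), top at z = 167 mm, standing on the 30 mm wide yellow lip (top at z = 122 mm). The point is in the middle of the fin at z = 149 mm, stand y = 0, x = -70 mm minus the keeper travel. Axes as the stand's.
- latch (a joint): Travel (m) of the latch, sideways along the stand's -y. 0 = sprung in, pawl under the ball; pawl clear of the ball beyond 0.011; 0.018 = fully out against its stop. The spring pulls it in with about 5 N at 0 and 9 N fully out, so it must be kept out while the drawbar starts to rise.
- latch_knob: Red round latch knob, axis along stand y: 26 mm diameter, 30 mm long, 32 mm flange on the outer 5 mm. Origin: knob centre, at stand x = 0, y = -85 mm minus latch travel, z = 75 mm with the drawbar down; axes as the stand's, tilting with the drawbar. 30 mm of free 10 mm rod on its inner side. Swings with the drawbar about its hinge; gripped across its diameter it can turn between the fingers.
- dc_motor_1: Loose bystander: small grey DC motor lying, 85 x 45 x 45 mm; origin under its centre. To be left alone.
- threadlock_bottle: Loose bystander: small red bottle with blue nozzle, standing, 25 mm diameter, 69 mm tall; origin under its centre. To be left alone.
- ball_bearing: Loose bystander: ball bearing lying flat, 38 mm diameter, 11 mm high. To be left alone.
- screwdriver_red: Loose bystander: red screwdriver lying, 145 mm long, 17 mm thick. To be left alone.
- star_knob: Loose bystander: black star knob on its head, stud up, 29 x 28 x 32 mm. To be left alone.

How it is judged:
By the outcome, as a careful person would: the job done as asked, in the order asked, and still so for the second after the job is handed in, while the arm keeps its last pose, push and grip.
It also fails if it takes over 48 s, if anything falls off the work surface, if the arm or the gripper's body presses on something with over 40 N, if the wrist force passes 120 N, or if a joint passes its speed limit or range.

ROBOT

A 6-joint arm with a two-finger parallel gripper is mounted at the origin on a cart in front of the work surface, level with it; the furniture and walls round the work are solid. World frame = base frame: x ahead of the robot, y to its left, z up, the work surface at z = 0. Lengths are in mm, angles in degrees, forces in N, time in s.
With the tool pointing down it reaches from about 300 to 775 mm from the base axis. Payload 14.6 kg.
Tool frame: the origin (TCP) lies midway between the tips of the shut fingers; the grasp point (between the pads) lies env.grasp_offset behind it (env.grasp_offset is the distance from the TCP to the grasp point, in mm); z points along the fingers, y is the line along which they close (so a half turn about z gives the same grasp; the last joint's range is limited). The gripper opens to 94 mm and grips with 3 to 60 N. Pads are 16 mm wide; open, the fingers measure 119 mm over their backs; the gripper's body (75 mm by 177 mm) begins 78 mm behind the grasp point.
Start: joints at [-68.675, 17.183, 87.147, -0, 75.671, -3.816], TCP at [233.661, -497.887, 205.446] pointing down, gripper open.
Joint ranges: [-173.82, 173.82], [-45.26, 126.66], [13.44, 144.39], [-59.66, 239.66], [0, 175.72], [-146.38, 146.38]. Speed limits (degrees/s): [127.2, 127.2, 147.25, 180, 180, 180].

INTERFACE

Orientations are given as a 3x3 rotation matrix whose columns are the frame's x, y, z axes.
In Python, from station import sense, eyes, env gives the robot as it stands.
- The arm moves only by the shell command python3 -m handwheel 'ROWS'. ROWS is text: rows parted by semicolons, each of 7 numbers parted by spaces: the finger opening in m, from 0 to 0.094, then the shift along the tool's x, y, z in m, then the turn, a rotation vector about the tool's x, y, z in degrees. In form: grip x y z wx wy wz; .... A call has 1 to 12 rows; each row is the pose to reach, as a shift and turn from the pose commanded when the call began, along the tool's axes at that moment; what a row does not reach only later rows make up. A row lasts 1/12 s, in which the tool goes at most 41.7 mm and 7.16 degrees, less where a joint would pass 70% of its speed; a pose out of reach is approached as far as the arm can. A call with a gripper value outside its range is refused whole. The fingers move at their own pace and stop on an object; the grip force is fixed at half the most. Time passes only in rows, so rows that repeat a pose let the fingers close. It gives the time, the measured TCP pose, the force, the opening and the grip force at its end, in the units of the state.
- sense(): the state, without advancing time (a new reading comes with each control period).
- eyes.snapshot(name): name is "scene" or "top" or "wrist"; returns the picture (420x560x3 uint8, red, green, blue); there is no depth.
- eyes.get_calibration(name): a dict with "camera_matrix" (3x3 intrinsics, pixels), "rvec" (rotation vector, rad) and "tvec" (3), from world to camera coordinates, as OpenCV has them. Camera axes: x right, y down, z forward; pixel columns grow to the right and rows downward; lengths in mm; the calibration is good to about 2 mm. A picture is of the moment at which its call begins: read the wrist's pose just before it. get_calibration takes no time and is no camera call; for the wrist camera it gives the pose at the moment of the call.
- env.hand_in(): hands the job in; it is judged then, once.
The state is a dict: "t": time; "joint_pos": joint angles; "qvel": joint speeds; "joint_efforts": joint torques, N m; "position": TCP position; "eef_rot": TCP orientation; "contact_force": force on the tool from outside, world axes, zero at the start; "wrist_torque": the same for the moment, N m; "grip_width": finger opening in mm; "gripper_force": force on a finger pad.
Only numpy, scipy, OpenCV 4.12 (cv2) and the standard library are available. Lean on these libraries where they do the work, as an engineer would, in place of code of your own. Each camera call takes 0.05 s, during which the arm holds its last target. There are 200 camera calls.

## Working session

There is one attempt and no reset: what is moved stays moved. The work goes in short steps, Python scripts to look and compute and a shell command to move; the robot and the scene stay as the last step left them, time stands still between calls to the robot, and variables do not carry over. Pictures are saved under pics/ and viewed, at most 10 in all, crops included, and the job is handed in when it is done.

```bash
mkdir -p pics
python3 - <<'E'
from station import sense, eyes, env
import cv2
for n in("scene","top"):
    cv2.imwrite(f"pics/{n}0.png",cv2.resize(eyes.snapshot(n)[:,:,::-1],(800,600),interpolation=cv2.INTER_CUBIC))
s=sense();print(s,env.grasp_offset)
E
```

```text
{'t': 0.1, 'joint_pos': array([-6.86760317e+01,  1.72127936e+01,  8.71770435e+01, -1.56662374e-03,
        7.56692525e+01, -3.81700584e+00]), 'qvel': array([-0.02976939, -0.10284333, -0.10964039, -0.11412235, -0.00971968,
       -0.08289589]), 'joint_efforts': array([ 3.42035564e-03, -5.32637286e+01, -3.53281832e+01,  7.10439566e-02,
        2.34763155e-02, -3.85277815e-05]), 'position': array([ 233.56181996, -497.68640903,  204.93751027]), 'eef_rot': array([[ 9.05262336e-01,  4.24852850e-01, -3.99704215e-04],
       [ 4.24853036e-01, -9.05261837e-01,  9.51070615e-04],
       [ 4.22280890e-05, -1.03078396e-03, -9.99999468e-01]]), 'contact_force': array([0.48255126, 0.31293034, 0.49067194]), 'wrist_torque': array([-0.03465932, -0.02729807, -0.00925751]), 'gripper_force': 0.0, 'grip_width': 94.16943941996185} 18.8
```

View pics/scene0.png

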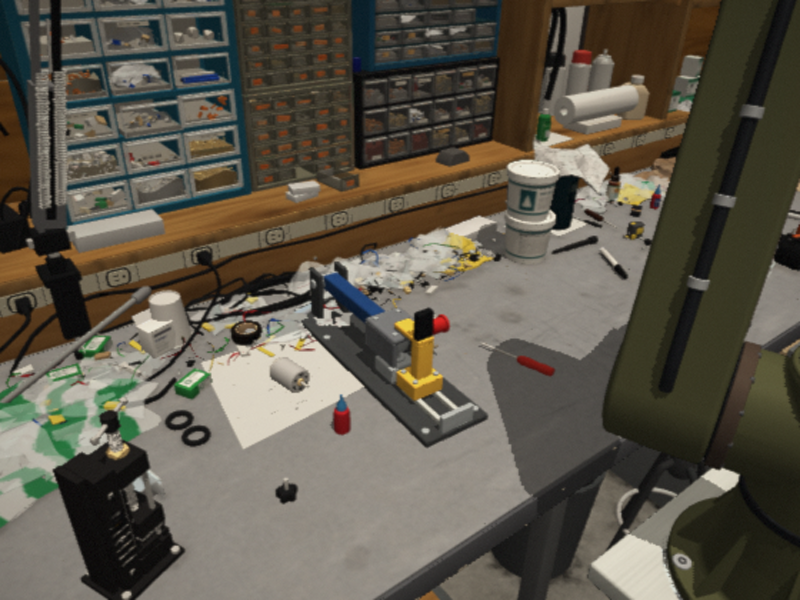

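View pics/top0.png

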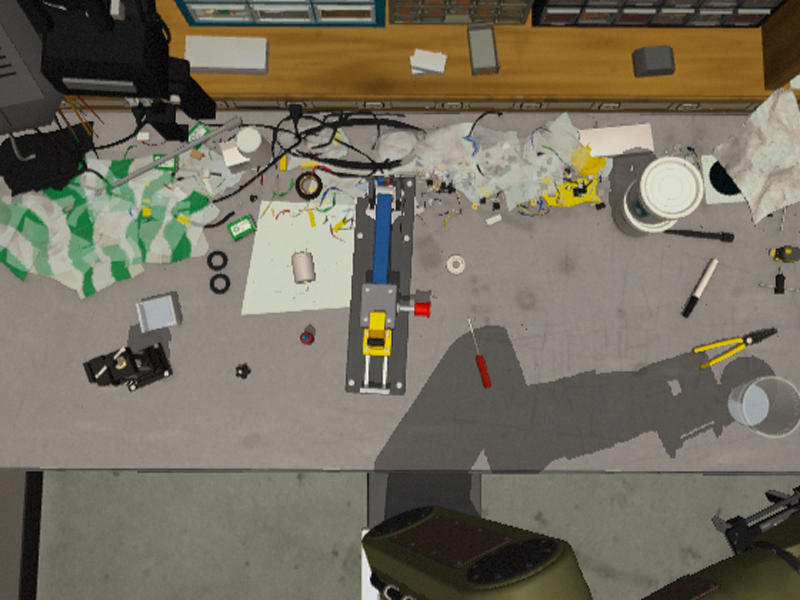

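The scene shows the stand with its keeper and knob. In the top view the base plate corners are near (347,393), (405,394) and (414,178), the knob is at (423,310), the bearing at (456,265) and the screwdriver at (480,355). I'll enlarge that area next.

Run:
```python
import cv2
from station import eyes
im=eyes.snapshot("top")[:,:,::-1]
c=im[115:281,230:350]
cv2.imwrite("pics/crop.png",cv2.resize(c,None,fx=3.6,fy=3.6,interpolation=cv2.INTER_CUBIC))
```

```text
(no output)
```

View pics/crop.png

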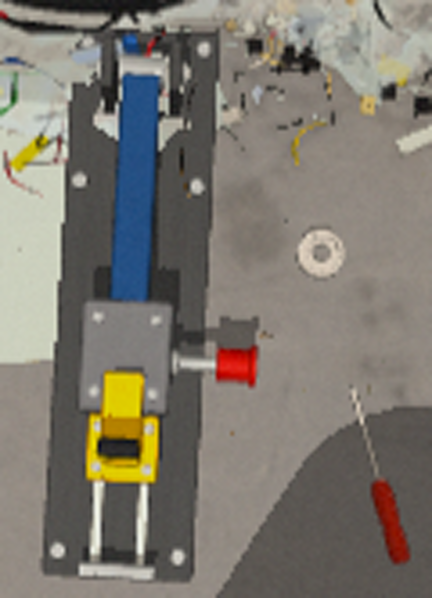

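The crop shows the plate corners at (43,574), (191,580) and (218,30). The coupler top corners are (86,302), (173,306), (166,414) and (80,407), the knob centre is (237,366), and the fin top is about (119,446). I'll fit the stand pose to these.

```bash
cat > h.py <<'E'
import numpy as np, cv2
from station import sense, eyes, env
def ray(uv,z,name="top"):
    c=eyes.get_calibration(name);K=np.array(c["camera_matrix"],float);R=cv2.Rodrigues(np.array(c["rvec"],float))[0];t=np.array(c["tvec"],float).ravel()
    d=R.T@np.linalg.solve(K,[uv[0],uv[1],1]);o=-R.T@t
    return o+d*(z-o[2])/d[2]
E
python3 - <<'E'
from h import *
from scipy.optimize import least_squares
f=lambda u,v:(230+(u+.5)/3.6-.5,115+(v+.5)/3.6-.5)
P=[(43,574,12,-170,60),(191,580,12,-170,-60),(218,30,12,280,-60),(86,302,109,42,34),(173,306,109,42,-34),(166,414,109,-42,-34),(80,407,109,-42,34)]
W=np.array([ray(f(a,b),z)[:2] for a,b,z,_,_ in P]);S=np.array([p[3:] for p in P],float)
T=lambda p,s:np.array([[np.cos(p[2]),-np.sin(p[2])],[np.sin(p[2]),np.cos(p[2])]])@np.atleast_2d(s).T
g=lambda p:((T(p,S).T+p[:2])-W).ravel()
r=least_squares(g,[*W[3:].mean(0),1.5]);p=r.x
print(p[:2],np.degrees(p[2]),r.fun.reshape(-1,2).round(1))
inv=lambda w:T([0,0,-p[2]],w[:2]-p[:2]).ravel()
for n,u,v,z in[("knob",237,366,75),("fin",119,446,167),("bearing",321,253,11),("drv",390,520,15),("drvtip",353,388,8)]:
    w=ray(f(u,v),z);print(n,w.round(1),inv(w).round(1))
E
```

```text
[586.54533867 124.53754263] -2.499707593430926 [[-0.7  0.2]
 [-1.8 -1.4]
 [-2.2 -0.4]
 [ 3.   1.8]
 [ 2.7 -0.4]
 [ 0.4 -1.6]
 [-1.5  1.8]]
knob [582.1  39.4  75. ] [ -0.8 -85.3]
fin [516.1 127.4 167. ] [-70.5  -0.2]
bearing [680.5 -31.6  11. ] [ 100.7 -151.8]
drv [464.3 -85.6  15. ] [-112.9 -215.2]
drvtip [570.6 -57.3   8. ] [  -8.  -182.4]
```

The fit agrees with the known geometry: the knob and fin land where expected, the yaw is -2.5°, and the keeper is near 0. Next is a helper that turns targets into tool-frame rows.

```bash
cat >> h.py <<'E'
from scipy.spatial.transform import Rotation as Ro
A=np.radians(-2.5);SX=np.array([np.cos(A),np.sin(A),0]);SY=np.array([-np.sin(A),np.cos(A),0]);O=np.array([586.5,124.5,0])
def stand(x,y,z): return O+x*SX+y*SY+np.array([0,0,z])
def inst(w): 
    d=np.array(w)-O; return np.array([d@SX,d@SY,d[2]])
def go(x,y,z,tilt=0):
    """grasp point at stand x,y,z ; tool down, y=stand x; tilt deg about stand y"""
    s=sense();R=np.array(s["eef_rot"])
    Rt=np.c_[SY,SX,[0,0,-1]]
    if (Rt[:,1]@R[:,1])<0: Rt[:,:2]*=-1
    Rt=Ro.from_rotvec(SY*np.radians(tilt)).as_matrix()@Rt
    tcp=stand(x,y,z)+Rt[:,2]*env.grasp_offset
    print("row",((R.T@(tcp-s["position"]))/1000).round(4),Ro.from_matrix(R.T@Rt).as_rotvec(degrees=True).round(1))
def where():
    s=sense();R=np.array(s["eef_rot"]);g=inst(np.array(s["position"])-R[:,2]*env.grasp_offset)
    print("t",round(s["t"],2),"grasp@stand",g.round(1),"F",np.round(s["contact_force"],1),"w",round(s["grip_width"],1),"gf",round(s["gripper_force"],1))
E
python3 -c "
from h import *
where();go(-70.5,0,225)"
```

```text
t 0.15 grasp@stand [-325.4 -637.1  223.8] F [-0.   0.5 -0.2] w 94.0 gf 0.0
row [ 0.5214 -0.4461 -0.0008] [ -0.   -0.  -62.4]
```

```bash
python3 -m handwheel '0.094 0.521 -0.446 -0.001 0 0 -62.4;0.094 0.521 -0.446 -0.001 0 0 -62.4;0.094 0.521 -0.446 -0.001 0 0 -62.4;0.094 0.521 -0.446 -0.001 0 0 -62.4;0.094 0.521 -0.446 -0.001 0 0 -62.4;0.094 0.521 -0.446 -0.001 0 0 -62.4;0.094 0.521 -0.446 -0.001 0 0 -62.4;0.094 0.521 -0.446 -0.001 0 0 -62.4;0.094 0.521 -0.446 -0.001 0 0 -62.4;0.094 0.521 -0.446 -0.001 0 0 -62.4;0.094 0.521 -0.446 -0.001 0 0 -62.4;0.094 0.521 -0.446 -0.001 0 0 -62.4'; python3 -c "
from h import *
where();go(-70.5,0,225)"
```

```text
t: 1.15
position: [439.7, -40.0, 206.3]
eef_rot: [[0.043, 0.999, 0.0], [0.999, -0.043, -0.0], [-0.0, 0.0, -1.0]]
contact_force: [0.5, -1.1, -0.1]
grip_width: 94.0
gripper_force: 0.0
t 1.15 grasp@stand [-139.5 -170.8  225.1] F [ 0.5 -1.1 -0.1] w 94.0 gf 0.0
row [1.707e-01 6.920e-02 1.000e-04] [0. 0. 0.]
```

```bash
python3 -m handwheel '0.06 0.163 0.069 0 0 0 0;0.06 0.163 0.069 0 0 0 0;0.06 0.163 0.069 0 0 0 0;0.06 0.163 0.069 0 0 0 0;0.06 0.163 0.069 0 0 0 0;0.06 0.163 0.069 0 0 0 0;0.06 0.163 0.069 0 0 0 0' >/dev/null; python3 -c "
from h import *
where();go(-70.5,0,149)
K=eyes.get_calibration('wrist')
for q in [(-70,0,167),(0,-85,75),(0,0,109)]: print(q,cv2.projectPoints(stand(*q).reshape(1,1,3),K['rvec'],K['tvec'],K['camera_matrix'],None)[0].ravel()*800/560)
cv2.imwrite('pics/w1.png',cv2.resize(eyes.snapshot('wrist')[:,:,::-1],(800,600)))"
```

```text
t 1.73 grasp@stand [-71.2 -10.  224.5] F [-0.8  0.1  0.2] w 59.9 gf 0.0
row [0.0101 0.0008 0.0755] [-0.1  0.   0.1]
(-70, 0, 167) [402.74368982 310.6674434 ]
(0, -85, 75) [491.64003595 384.96344101]
(0, 0, 109) [509.18470931 287.56422154]
```

View pics/w1.png

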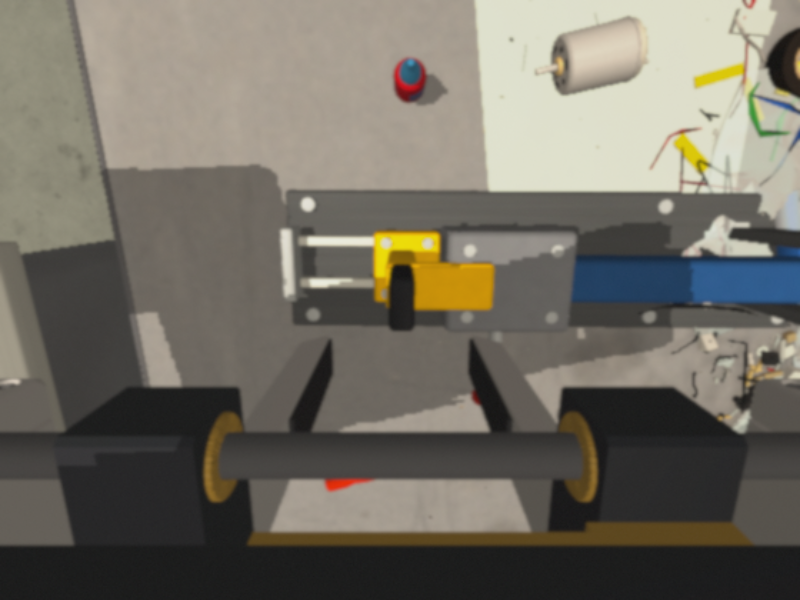

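The wrist view shows the fin top around (402,305), against a prediction of (403,311), so the pose holds to about 2 mm. I'll descend and grip the fin.

```bash
python3 -m handwheel '0.06 0.009 0.001 0 0 0 0;0.06 0.009 0.001 0.025 0 0 0;0.06 0.009 0.001 0.05 0 0 0;0.06 0.009 0.001 0.075 0 0 0;0.06 0.009 0.001 0.075 0 0 0;0 0.009 0.001 0.075 0 0 0;0 0.009 0.001 0.075 0 0 0;0 0.009 0.001 0.075 0 0 0;0 0.009 0.001 0.075 0 0 0;0 0.009 0.001 0.075 0 0 0;0 0.009 0.001 0.075 0 0 0' ; python3 -c "
from h import *
where();go(-136,0,149)"
```

```text
t: 2.7
position: [516.9, 126.7, 131.7]
eef_rot: [[0.043, 0.999, 0.001], [0.999, -0.043, 0.0], [0.0, 0.001, -1.0]]
contact_force: [0.7, 0.7, -0.3]
grip_width: 23.7
gripper_force: 0.0
t 2.7 grasp@stand [-69.7  -0.8 150.5] F [ 0.7  0.7 -0.3] w 23.7 gf 0.0
row [ 0.0009 -0.0663  0.0015] [ 0. -0.  0.]
```

```bash
python3 -m handwheel '0 0 0 0 0 0 0;0 0 0 0 0 0 0;0 0 0 0 0 0 0;0 0 -0.01 0 0 0 0;0 0 -0.02 0 0 0 0;0 0 -0.03 0 0 0 0;0 0 -0.04 0 0 0 0;0 0 -0.05 0 0 0 0;0 0 -0.058 0 0 0 0;0 0 -0.064 0 0 0 0;0 0 -0.064 0 0 0 0;0 0 -0.064 0 0 0 0' ; python3 -c "
from h import *
where()"
```

```text
t: 3.7
position: [452.5, 129.7, 131.4]
eef_rot: [[0.043, 0.999, -0.0], [0.999, -0.043, 0.0], [0.0, -0.0, -1.0]]
contact_force: [-2.3, 3.5, 3.4]
grip_width: 14.1
gripper_force: 30.0
t 3.7 grasp@stand [-134.1   -0.7  150.2] F [-2.3  3.5  3.4] w 14.1 gf 30.0
```

```bash
for i in 1 2 3; do python3 -m handwheel '0 0 -0.001 0 0 0 0;0 0 -0.002 0 0 0 0;0 0 -0.002 0 0 0 0' >/dev/null; python3 -c "
from h import *
where()"; done
```

```text
t 3.95 grasp@stand [-134.5   -0.7  150.2] F [11.4  4.9 -4.1] w 13.6 gf 30.0
t 4.2 grasp@stand [-134.9   -0.7  150.3] F [ 27.6   3.8 -14.6] w 14.0 gf 30.0
t 4.45 grasp@stand [-135.2   -0.7  150.3] F [ 44.    4.3 -23.9] w 13.9 gf 30.0
```

The force climbs with no further motion, so the keeper is at its end stop. I'll ease off, release and rise.

```bash
python3 -m handwheel '0 0 0.0045 0 0 0 0;0 0 0.0045 0 0 0 0;0.05 0 0.0045 0 0 0 0;0.05 0 0.0045 0 0 0 0;0.05 0 0.0045 0 0 0 0;0.05 0 0.0045 0 0 0 0;0.05 0 0.0045 -0.03 0 0 0;0.05 0 0.0045 -0.07 0 0 0;0.05 0 0.0045 -0.08 0 0 0;0.05 0 0.0045 -0.08 0 0 0' >/dev/null ; python3 -c "
from h import *
where();go(-0.5,-84,220)"
```

```text
t 5.28 grasp@stand [-134.4   -0.7  232.9] F [ 0.2  0.4 -0.3] w 49.9 gf 0.0
row [-0.0834  0.1336  0.0135] [ 0.3 -0.1  0. ]
```

```bash
python3 -m handwheel '0.06 -0.02 0.033 0 0 0 0;0.06 -0.04 0.066 0 0 0 0;0.06 -0.06 0.1 0 0 0 0;0.06 -0.083 0.134 0.01 0 0 0;0.06 -0.083 0.134 0.013 0 0 0;0.06 -0.083 0.134 0.013 0 0 0' >/dev/null ; python3 -c "
from h import *
where();go(-0.5,-84,75)
K=eyes.get_calibration('wrist')
for q in [(0,-85,75),(0,-100,75),(-135,0,167),(0,0,109)]: print(q,cv2.projectPoints(stand(*q).reshape(1,1,3),K['rvec'],K['tvec'],K['camera_matrix'],None)[0].ravel()*800/560)
cv2.imwrite('pics/w2.png',cv2.resize(eyes.snapshot('wrist')[:,:,::-1],(800,600)))"
```

```text
t 5.78 grasp@stand [ -1.4 -85.  213.5] F [-0.8 -0.1  0. ] w 60.2 gf 0.0
row [0.0011 0.0016 0.1385] [-0.3  0.  -0.1]
(0, -85, 75) [403.21867788 294.26171232]
(0, -100, 75) [403.20609238 314.51865301]
(-135, 0, 167) [109.86836516 159.40688922]
(0, 0, 109) [403.40246573 166.67731509]
```

View pics/w2.png

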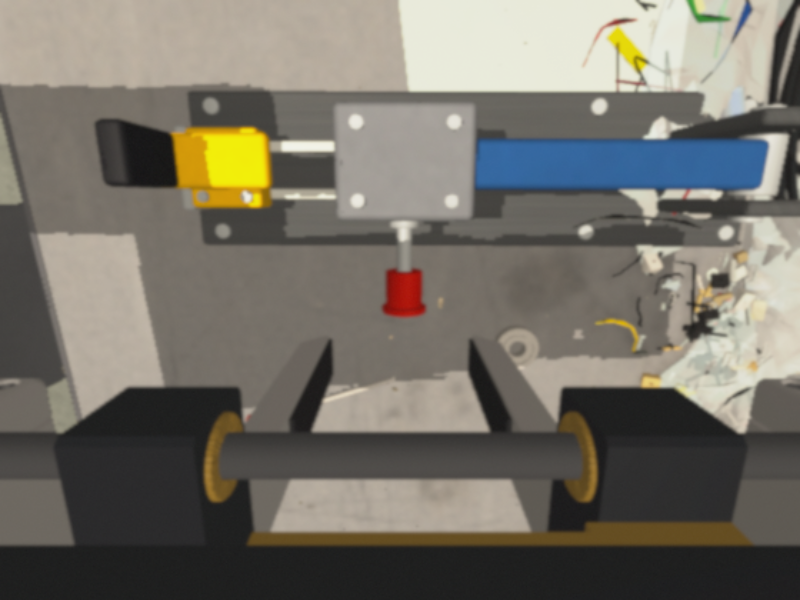

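The keeper is clear back, and the knob spans (386–425, 269–315) as predicted. I'll descend and grip it.

```bash
python3 -m handwheel '0.06 0.001 0.001 0.03 -0.2 0 0;0.06 0.001 0.001 0.06 -0.2 0 0;0.06 0.001 0.001 0.09 -0.2 0 0;0.06 0.001 0.001 0.115 -0.2 0 0;0.06 0.001 0.001 0.132 -0.2 0 0;0.06 0.001 0.001 0.138 -0.2 0 0;0.06 0.001 0.001 0.138 -0.2 0 0;0 0.001 0.001 0.138 -0.2 0 0;0 0.001 0.001 0.138 -0.2 0 0;0 0.001 0.001 0.138 -0.2 0 0;0 0.001 0.001 0.138 -0.2 0 0;0 0.001 0.001 0.138 -0.2 0 0' ; python3 -m handwheel '0 0 0 0 0 0 0;0 0 0 0 0 0 0;0 0 0 0 0 0 0'>/dev/null;python3 -c "
from h import *
where()"
```

```text
t: 6.83
position: [582.8, 41.8, 60.8]
eef_rot: [[0.043, 0.999, 0.004], [0.999, -0.043, -0.0], [0.0, 0.004, -1.0]]
contact_force: [-0.6, 0.5, -0.9]
grip_width: 29.9
gripper_force: 0.0
t 7.08 grasp@stand [  0.2 -82.8  79.4] F [ 4.4 -0.5  0.5] w 24.5 gf 32.3
```

The grip sits 4 mm high, so I'll regrip at the knob's centre.

```bash
python3 -m handwheel '0.04 0 0 0 0 0 0;0.04 0 0 0 0 0 0;0.04 -0.001 0 0.004 -0.2 0 0;0.04 -0.001 0 0.004 -0.2 0 0;0 -0.001 0 0.004 -0.2 0 0;0 -0.001 0 0.004 -0.2 0 0;0 -0.001 0 0.004 -0.2 0 0;0 -0.001 0 0.004 -0.2 0 0;0 -0.001 0 0.004 -0.2 0 0;0 -0.001 0 0.004 -0.2 0 0' >/dev/null;python3 -c "
from h import *
where();go(0,-84,75)"
```

```text
t 7.92 grasp@stand [  0.2 -83.2  75.2] F [ 5.4  5.2 -1.8] w 25.0 gf 37.2
row [-0.0008 -0.0004  0.0002] [ 0.5 -0.1  0. ]
```

Centred. I'll pull out by 18 mm, a bit at a time.

```bash
python3 -m handwheel '0 -0.003 0 0 0 0 0;0 -0.006 0 0 0 0 0;0 -0.009 0 0 0 0 0;0 -0.012 0 0 0 0 0;0 -0.015 0 0 0 0 0;0 -0.017 0 0 0 0 0;0 -0.017 0 0 0 0 0;0 -0.017 0 0 0 0 0' >/dev/null;python3 -c "
from h import *
where()";python3 -m handwheel '0 -0.001 0 0 0 0 0;0 -0.002 0 0 0 0 0;0 -0.002 0 0 0 0 0;0 -0.002 0 0 0 0 0' >/dev/null;python3 -c "
from h import *
where();print(sense()['eef_rot'].round(3))
K=eyes.get_calibration('wrist')
cv2.imwrite('pics/w3.png',cv2.resize(eyes.snapshot('wrist')[:,:,::-1],(800,600)))"
```

```text
t 8.58 grasp@stand [  0.2 -99.8  75.1] F [ 5.8  7.5 -2.2] w 24.5 gf 37.4
t 8.92 grasp@stand [   0.2 -101.2   75.2] F [ 6.4 11.3 -2.7] w 24.4 gf 37.7
[[ 0.043  0.999  0.009]
 [ 0.999 -0.043  0.002]
 [ 0.002  0.009 -1.   ]]
```

View pics/w3.png

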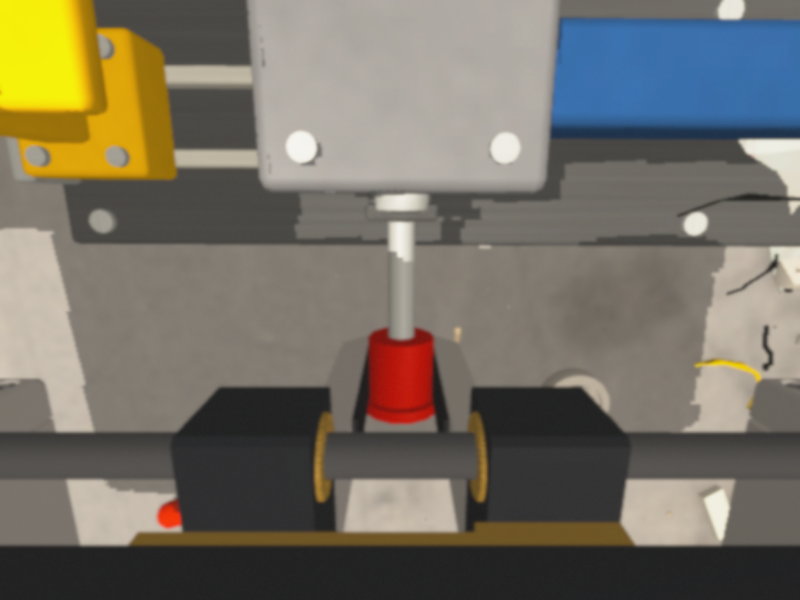

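The knob is out: it moved 18 mm and the rod is exposed. I'll work out the arc for the lift.

```bash
python3 -c "
from h import *
v=np.array([0.2-225,56.4-85])
for d in range(2,25,2):
    c,s=np.cos(np.radians(d)),np.sin(np.radians(d));n=np.array([v[0]*c+v[1]*s,-v[0]*s+v[1]*c])-v
    print(d,'y %.4f z %.4f'%(n[0]/1000,-n[1]/1000))"; python3 -m handwheel '0 -0.001 0 0 0 0 0;0 -0.0015 0 0 0 0 0;0 -0.0015 0 0 0 0 0' >/dev/null;python3 -c "
from h import *
where()"
```

```text
2 y -0.0009 z -0.0079
4 y -0.0014 z -0.0158
6 y -0.0018 z -0.0237
8 y -0.0018 z -0.0316
10 y -0.0016 z -0.0395
12 y -0.0010 z -0.0474
14 y -0.0002 z -0.0552
16 y 0.0008 z -0.0631
18 y 0.0022 z -0.0709
20 y 0.0038 z -0.0786
22 y 0.0057 z -0.0863
24 y 0.0078 z -0.0939
t 9.22 grasp@stand [   0.2 -101.5   75.2] F [ 6.2 21.5 -3.1] w 24.5 gf 38.4
```

It's firmly at the stop (force up to 21 N). Lift the first 4°.

```bash
python3 -m handwheel '0 0 -0.0005 -0.004 1 0 0;0 0 -0.001 -0.008 2 0 0;0 0 -0.0012 -0.012 3 0 0;0 0 -0.0014 -0.016 4 0 0;0 0 -0.0014 -0.016 4 0 0;0 0 -0.0014 -0.016 4 0 0' >/dev/null;python3 -c "
from h import *
where()"
```

```text
t 9.72 grasp@stand [   0.  -101.4   91. ] F [ 7.  21.3 -4.4] w 24.8 gf 38.4
```

It rises freely. In the tool frame the arc is the same from here, so I'll go on another 20°.

```bash
python3 -m handwheel '0 0 -0.0009 -0.0079 2 0 0;0 0 -0.0014 -0.0158 4 0 0;0 0 -0.0018 -0.0237 6 0 0;0 0 -0.0018 -0.0316 8 0 0;0 0 -0.0016 -0.0395 10 0 0;0 0 -0.001 -0.0474 12 0 0;0 0 -0.0002 -0.0552 14 0 0;0 0 0.0008 -0.0631 16 0 0;0 0 0.0022 -0.0709 18 0 0;0 0 0.0038 -0.0786 20 0 0;0 0 0.0038 -0.0786 20 0 0;0 0 0.0038 -0.0786 20 0 0' >/dev/null; python3 -m handwheel '0 0 0 0 0 0 0;0 0 0 0 0 0 0;0 0 0 0 0 0 0;0 0 0 0 0 0 0'; python3 -c "
from h import *
where();print(sense()['qvel'].round(2))
cv2.imwrite('pics/s2.png',cv2.resize(eyes.snapshot('scene')[130:330,150:430,::-1],(800,571)))"
```

```text
t: 11.05
position: [589.7, 22.8, 149.5]
eef_rot: [[0.042, 0.916, -0.398], [0.999, -0.036, 0.021], [0.005, -0.398, -0.917]]
contact_force: [10.0, 17.9, -7.6]
grip_width: 24.5
gripper_force: 38.4
t 11.05 grasp@stand [  15.1 -101.5  166.8] F [10.  17.9 -7.6] w 24.5 gf 38.4
[-0.01 -0.03  0.04 -0.03 -0.02 -0.05]
```

View pics/s2.png

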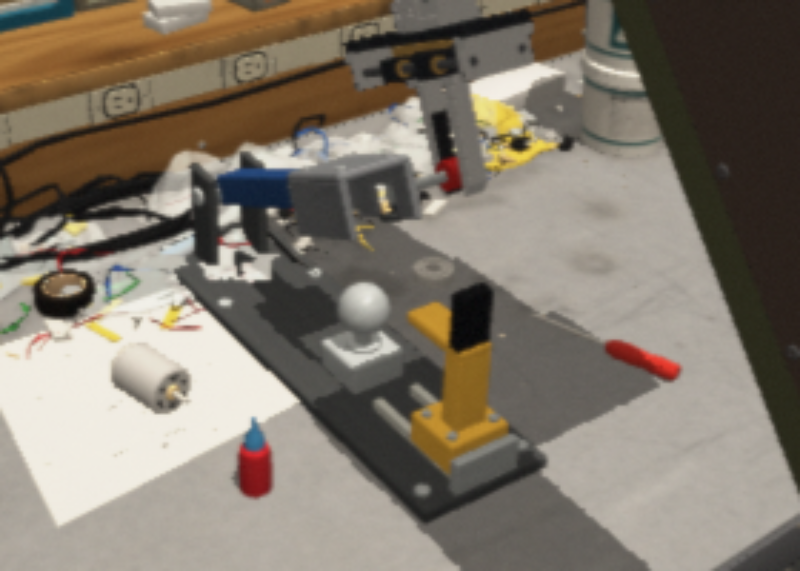

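The drawbar is up about 24° and clear of the ball, with the coupler at (355,195) and the ball at (363,305). The keeper carriage sits against its end stop at (465,435), the knob is gripped at (450,175), the arm is still, and the loose things are undisturbed.

```bash
python3 -c "
from station import env
print(env.hand_in())"
```

```text
the job is handed in; nothing more can be done
None
```

The job is handed in: the keeper is back at its end stop, and the drawbar is held still by the pulled-out latch knob, raised about 24° and clear of the ball, with the loose things undisturbed.

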